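# Unbolt the shielded vial store and lever its heavy lid open onto the catch

## Task

Open the shielded vial store so that it stays open: push the bolt right back off the lid, then press the padded long end of the lever down until the lid has come up and the sprung catch snaps over the lever's end and holds it, and let go. Raise the lid only with the lever, never with the hand, do not lift the loose lever out of its bearings, and leave the beaker, vial and funnel beside it where they stand.

Things in the scene. Friction and masses are not known exactly. Their poses are not given: they have to be found in the camera images.
- store: Fixed grey steel vial store on a dark base plate screwed to the bench. Origin on the bench under the middle of the unit; +y runs along the lever from the store to its long end, z up. In this frame (mm) the box spans x -70 to 70, y -168 to -48, lid top z 115; the lever lies in the plane x = -92, the bolt at x = 25.
- lid (a joint): Heavy flat lid (about 2.4 kg) of the store, hinged along the box's -y side, free edge towards +y; rad, 0 shut, grows as it opens, stop at 0.85, about 0.70 when the catch holds the lever. A steel lug on its front (-x) face rests on the lever's short end. It falls shut by its own weight.
- lid_edge (a point): Middle of the top of the lid's free (+y) edge; 115 mm above the bench when shut.
- bolt (a joint): Steel barrel bolt sliding along the store's y on a bracket at the +y side of the box; m, 0 shot over the lid (18 mm overlap, blocks the lid), 0.030 fully back; starts at 0 to 0.005. About 2 N of friction; stays where it is left.
- bolt_knob (a point): Top of the bolt's upright round knob (14 mm diameter), 168 mm above the bench. The knob stands free from 132 to 168 mm: the guide blocks either side of it end at 132 mm, the lid at 115 mm. Push it towards the store's +y (away from the lid) to draw the bolt back.
- lever: Loose cranked steel lever, bar 14 x 10 mm, its 10 mm cross pin lying in two open-topped bearings 113 mm above the bench, short end (108 mm) under the lid's lug, long end (245 mm) up in the air. Origin on the pin's axis; at rest axes parallel to the store's, long arm rising 22 deg along +y. Turns 34 deg down to the catch, 37 to a rubber buffer; takes 6 to 17 N at the pad.
- lever_pad (a point): Middle of the top of the black ribbed rubber pad (34 x 42 mm) near the long end of the lever, 204 mm from the cross pin; about 190 mm above the bench at rest, about 80 mm when held by the catch and about 73 mm on the buffer.
- lever_nose (a point): Middle of the round end (10 mm diameter) of the lever's long end, 41 mm beyond the middle of the pad; about 206 mm above the bench at rest, 60 mm when the catch holds it; it must go down to about 57 mm for the catch to snap over.
- catch (a joint): Sprung steel hook, 16 mm wide, on a pivot on the base plate at the long end of the lever; rad, 0 closed (its rest), grows to 0.5 as the lever's round end pushes it away towards the store's +y on the way down; then it springs back to 0 over the end. It stops the lever coming up again.
- catch_hook (a point): Top of the catch's hook, 86 mm above the bench, about 16 mm clear of the pad's edge with the lever down: keep the fingers off it and on the pad.
- beaker: Loose glass beaker, 55 x 62 x 70 mm, upright behind the lever; origin at the centre of its foot. Leave alone.
- vial: Loose capped glass vial, 27 mm diameter x 61 mm, upright in front of the lever; origin at the centre of its foot. Leave alone.
- funnel: Loose glass funnel, 71 mm diameter x 127 mm, standing on its rim behind the long end of the lever; origin at the centre of its foot. Leave alone.

How it is judged (in metres and radians):
On the way, in this order (a step that is already met when the one before it is completed fails the run):
1. the bolt is drawn back clear of the lid, the lid still shut (value of joint bolt above 0.022 m and value of joint lid below 0.05 rad), for 0.1 s.
2. the lever is pressed by the fingers and has raised the lid (value of joint lid above 0.6 rad and contact force between the fingers and lever above 1 N), for 0.1 s.
At the end, for the whole second after the job is handed in: The lid stands open by more than 0.6 rad, held only by the catch, which is closed over the lever's end; the bolt is back by more than 22 mm; the lever lies in its bearings at rest; beaker, vial and funnel upright within 15 mm of where they stood (value of joint lid above 0.6 rad and value of joint bolt above 0.022 m and value of joint catch below 0.08 rad and contact force between lever and catch above 0.5 N and z of lever_nose in the frame of store below 0.07 m and linear speed of lever below 0.02 m/s and z of lever in the frame of store below 0.119 m and distance of each of beaker, vial, funnel from where it was at the start of the episode below 0.015 m and angle between each of beaker, vial, funnel's own z axis and vertical below 0.1 rad); the robot touches nothing.
It fails at once if the lid is lifted or held by the hand (value of joint lid above 0.05 rad and contact force between the arm and lid above 1 N).
It fails at once if the lever is lifted out of its bearings (z of lever in the frame of store above 0.125 m or distance of lever from where it was at the start of the episode above 0.03 m).
It fails at once if a bystander is knocked over, pushed or lifted (distance of any of beaker, vial, funnel from where it was at the start of the episode above 0.02 m or angle between any of beaker, vial, funnel's own z axis and vertical above 0.3 rad).
It also fails if it takes over 48 s, if anything falls off the work surface, if the arm or the gripper's body presses on something with over 40 N, if the wrist force passes 120 N, or if a joint passes its speed limit or range.

## Robot

A 6-joint arm with a two-finger parallel gripper is mounted at the origin on a cart in front of the work surface, level with it; the furniture and walls round the work are solid. World frame = base frame: x ahead of the robot, y to its left, z up, the work surface at z = 0. Lengths are in m, angles in degrees, forces in N, time in s.
With the tool pointing down it reaches from about 0.375 to 0.9 m from the base axis. Payload 3.1 kg.
Tool frame: the origin (TCP) lies at the very end of the fingers, on their centre line; the grasp point (between the pads) lies 19 mm behind it; z points along the fingers, y is the line along which they close (so a half turn about z gives the same grasp; the last joint's range is limited). The gripper opens to 87 mm and grips with 3 to 60 N. Pads are 19 mm wide; open, the fingers measure 117 mm over their backs; the gripper's body (75 mm by 190 mm) begins 51 mm behind the grasp point.
Start: joints at [-82.649, 30.224, 82.088, -0, 67.689, -10.227], TCP at [0.189, -0.596, 0.223] pointing down, gripper open.
Joint ranges: [-176.69, 176.69], [-43.24, 126.21], [12.49, 139.97], [-82, 262], [0, 151.66], [-163.58, 163.58]. Speed limits (degrees/s): [159.86, 159.86, 180, 180, 180, 180].

## Interface

Orientations are given as a 3x3 rotation matrix whose columns are the frame's x, y, z axes.
In Python, from rig import readout, cams, bot gives the robot as it stands.
- The arm moves only by the shell command python3 -m inch 'ROWS'. ROWS is JSON, a list of rows, each a list of 5 numbers: the shift along the world's x, y, z in cm, then the turn about the world's z in degrees, then the finger opening in cm, from 0 to 8.7. In form: [[dx, dy, dz, twist, fingers], ...]. A call has 1 to 10 rows; each row is the pose to reach, as a shift and turn from the pose commanded when the call began; what a row does not reach only later rows make up. A row lasts 1/12 s, in which the tool goes at most 41.7 mm and 7.16 degrees, less where a joint would pass 70% of its speed; a pose out of reach is approached as far as the arm can. A call with a gripper value outside its range is refused whole. The fingers move at their own pace and stop on an object; the grip force is fixed at half the most. Time passes only in rows, so rows that repeat a pose let the fingers close. It gives the time, the measured TCP pose, the force, the opening and the grip force at its end, in the units of the state.
- readout.read_state(): the state, without advancing time (a new reading comes with each control period).
- cams.capture(name): name is "scene" or "top" or "wrist"; returns a dict with "image" (384x512x3 uint8, blue, green, red), "intrinsics" (3x3 intrinsics, pixels), "k1" (the pictures are not rectified: a ray, as slopes to the right and down, at radius r is drawn at 1 + k1 r^2 times it, then the intrinsics apply), "xyz" and "rotation" of the camera in the world; the wrist camera has in their place "tool_from_camera" (4x4, takes a point from camera to tool coordinates, whose origin is the TCP and whose axes are the flange's). Camera axes: x right, y down, z forward; pixel columns grow to the right and rows downward; lengths in m; the calibration is good to about 2 mm. A picture is of the moment at which its call begins: read the wrist's pose just before it. There is no depth.
- bot.hand_in(): hands the job in; it is judged then, once.
The state is a dict: "time_s": time; "joint_positions": joint angles; "qvel": joint speeds; "tau": joint torques, N m; "position": TCP position; "tcp_rot": TCP orientation; "force": force on the tool from outside, world axes, zero at the start; "moment": the same for the moment, N m; "opening": opening from 0.0 (shut) to 1.0 (fully open); "grasp_force": force on a finger pad.
Only numpy, scipy, OpenCV 4.12 (cv2) and the standard library are available. Lean on these libraries where they do the work, as an engineer would, in place of code of your own. Each camera call takes 0.05 s, during which the arm holds its last target. There are 200 camera calls.

## Working session

There is one attempt and no reset: what is moved stays moved. The work goes in short steps, Python scripts to look and compute and a shell command to move; the robot and the scene stay as the last step left them, time stands still between calls to the robot, and variables do not carry over. Pictures are saved under pics/ and viewed, at most 10 in all, crops included, and the job is handed in when it is done.

```bash
mkdir -p pics; cat > h.py <<'E'
import numpy as np,cv2
from rig import readout,cams,bot
def snap(n,f):
    s=readout.read_state();c=cams.capture(n);cv2.imwrite('pics/'+f,c['image'])
    if n=='wrist':
        T=np.eye(4);T[:3,:3]=s['tcp_rot'];T[:3,3]=s['position'];M=T@np.array(c['tool_from_camera']);R,t=M[:3,:3],M[:3,3]
    else: R,t=np.array(c['rotation']),np.array(c['xyz'])
    np.savez('pics/'+f+'.npz',R=R,t=t,K=c['intrinsics'],k1=c['k1'])
def ray(f,u,v):
    d=np.load('pics/'+f+'.npz');K=d['K'];a=np.array([(u-K[0,2])/K[0,0],(v-K[1,2])/K[1,1]]);b=a.copy()
    for _ in range(30): b=a/(1+float(d['k1'])*(b@b))
    return d['t'],d['R']@np.array([b[0],b[1],1])
def atz(f,u,v,z):
    t,r=ray(f,u,v);return t+r*(z-t[2])/r[2]
def proj(f,p):
    d=np.load('pics/'+f+'.npz');q=d['R'].T@(np.array(p)-d['t']);b=q[:2]/q[2];b=b*(1+float(d['k1'])*(b@b));return d['K'][:2,:2]@b+d['K'][:2,2]
E
python3 - <<'E'
from h import *
snap('top','t1.png');snap('scene','s1.png')
a=cv2.imread('pics/t1.png');b=cv2.imread('pics/s1.png')
cv2.imwrite('pics/t1b.png',cv2.resize(a,(800,600)));cv2.imwrite('pics/s1b.png',cv2.resize(b,(800,600)))
for f in('t1.png','s1.png'):
    d=np.load('pics/'+f+'.npz');print(d['t'],d['R'].round(2).tolist())
s=readout.read_state();print(s['position'],s['tcp_rot'],s['force'])
E
```

```text
[0.50622874 0.05187925 1.15396559] [[-0.02, -1.0, 0.07], [-1.0, 0.03, 0.01], [-0.01, -0.07, -1.0]]
[0.12479519 0.73959641 0.5746008 ] [[-0.82, -0.28, 0.5], [-0.57, 0.39, -0.72], [0.01, -0.88, -0.48]]
[ 0.18871207 -0.59516348  0.22167495] [[ 9.53288002e-01  3.02062765e-01 -2.67633699e-04]
 [ 3.02062716e-01 -9.53286167e-01  1.89699465e-03]
 [ 3.17879947e-04 -1.88922440e-03 -9.99998165e-01]] [-0.00372607  0.05245979 -0.32853115]
```

View pics/t1b.png

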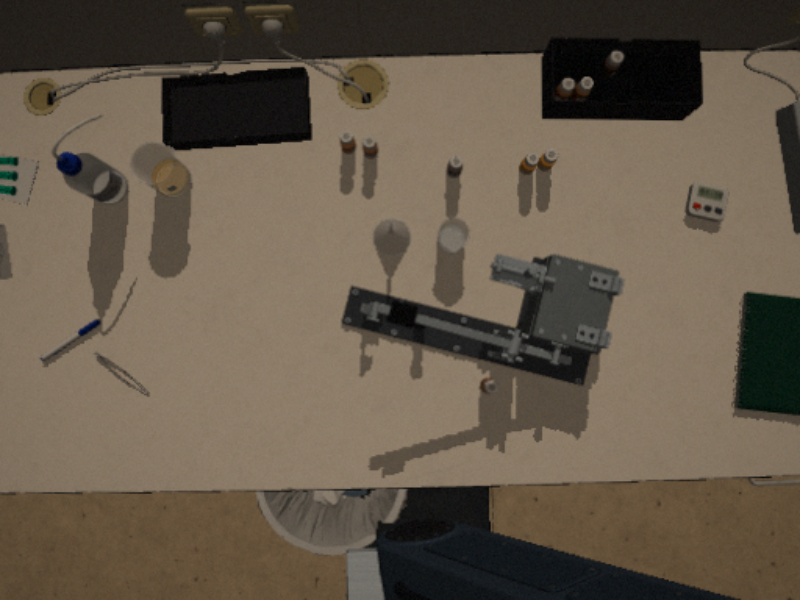

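View pics/s1b.png

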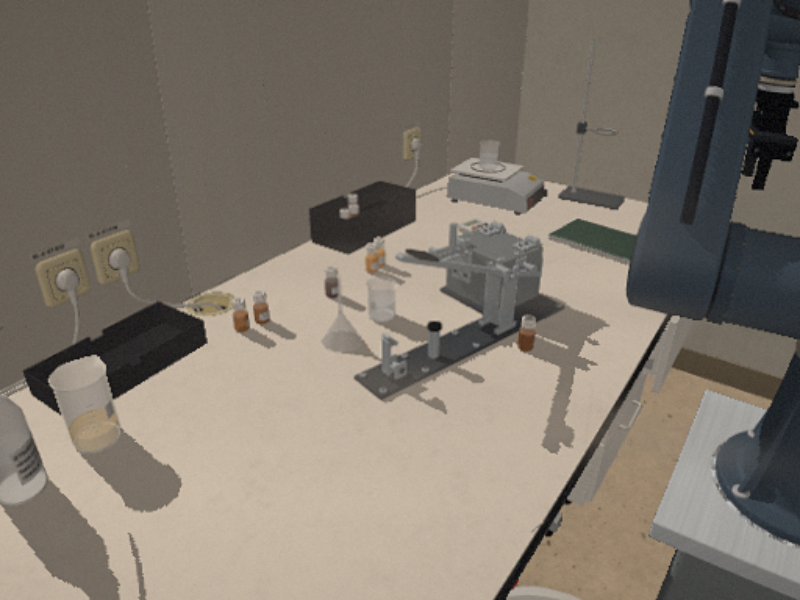

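The top view shows the store's lid at about (575,303), the lever running left to the pad at (402,313), and the bolt bracket near (515,270). The vial is at (488,385), the beaker at (452,237) and the funnel at (391,237). I'll take an enlarged crop for precise points.

```bash
python3 - <<'E'
from h import *
a=cv2.imread('pics/t1.png')[150:250,210:410]
cv2.imwrite('pics/t1c.png',cv2.convertScaleAbs(cv2.resize(a,None,fx=4,fy=4,interpolation=cv2.INTER_CUBIC),alpha=1.6))
E
```

```text
(no output)
```

View pics/t1c.png

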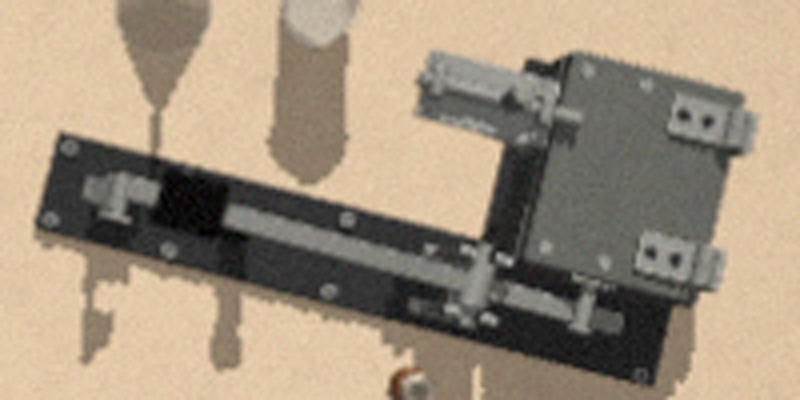

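The crop shows the lid corners at (572,54), (524,257), (692,303) and (742,95), the pad middle at (193,203), and a bolt knob near (535,90).

```bash
cat >> h.py <<'E'
def px(u,v): return 210+(u+.5)/4-.5,150+(v+.5)/4-.5
E
python3 - <<'E'
from h import *
f='t1.png'
obs=[(572,54),(524,257),(692,303),(742,95)];P=np.array([[70,-48],[-70,-48],[-70,-168],[70,-168]])/1e3
W=np.array([atz(f,*px(*o),.115)[:2] for o in obs])
pc,wc=P.mean(0),W.mean(0);A=(P-pc);B=(W-wc)
th=np.arctan2((A[:,0]*B[:,1]-A[:,1]*B[:,0]).sum(),(A*B).sum())
R=np.array([[np.cos(th),-np.sin(th)],[np.sin(th),np.cos(th)]]);t=wc-R@pc
print('yaw',np.degrees(th),'org',t,'resid mm',((A@R.T-B)*1e3).round(1).tolist())
S=lambda p:(R.T@(p-t)*1e3).round(1)
for n,o,z in[('pad',(193,203),.19),('pin',(478,275),.116),('knob',(535,85),.168),('plateTL',(62,133),.008),('plateBR',(652,384),.008),('plateBL',(38,228),.008),('nose',(140,190),.206),('vialcap',(410,385),.061)]:
    w=atz(f,*px(*o),z);print(n,w.round(3),S(w[:2]))
for b in(0,5): print('knobpred?',R@np.array([.025,0])+t)
np.savez('store.npz',R=R,t=t)
# check in scene view
for n,p,z in[('pad',(-92,None),.19)]:pass
E
```

```text
yaw -15.903717949111313 org [ 0.60278517 -0.12756582] resid mm [[4.5, 3.2], [-1.9, 5.8], [-3.1, -4.4], [0.5, -4.6]]
pad [0.559 0.048 0.19 ] [-89.7 156.8]
pin [ 0.514 -0.131  0.116] [-84.8 -27.5]
knob [ 0.627 -0.16   0.168] [ 32.  -24.9]
plateTL [0.621 0.137 0.008] [-55.2 259.8]
plateBR [ 0.436 -0.268  0.008] [-122.1 -180.7]
plateBL [0.555 0.155 0.008] [-123.7  259.1]
nose [0.567 0.078 0.206] [-90.9 188.1]
vialcap [ 0.443 -0.093  0.061] [-163.4  -10.5]
knobpred? [ 0.62682826 -0.13441636]
knobpred? [ 0.62682826 -0.13441636]
```

```bash
python3 -m inch '[[2,2,4,-4,0],[5,5,8,-8,0],[8,8,8,-12,0],[10.5,10.5,8,-16,0],[13,13,8,-20,0],[15.5,15.5,8,-24,0],[18,18,8,-28,0],[20.5,20.5,8,-32,0],[23,23,8,-33.5,0],[25.5,25.5,8,-33.5,0]]' && python3 -m inch '[[2.5,2.5,0,0,0],[5,5,0,0,0],[7.5,7.5,0,0,0],[10,10,0,0,0],[12.5,12,0,0,0],[15,14,0,0,0],[16.6,15,0,0,0],[16.6,15,0,0,0],[16.6,15,0,0,0],[16.6,15,0,0,0]]'
python3 - <<'E'
from h import *
snap('wrist','w1.png')
a=cv2.imread('pics/w1.png');cv2.imwrite('pics/w1b.png',cv2.convertScaleAbs(cv2.resize(a,(768,576)),alpha=1.5))
s=readout.read_state();print(s['position'],np.round(s['tcp_rot'],3).tolist(),s['force'])
d=np.load('store.npz');R,t=d['R'],d['t']
for p,z in[((25,-25),.168),((25,-48),.115),((-70,-48),.115),((70,-48),.115),((-92,157),.19)]:
    w=R@np.array(p)/1e3+t;print(p,(proj('w1.png',[*w,z])*1.5).round())
E
```

```text
time_s: 0.93
position: [0.4446, -0.339, 0.3022]
tcp_rot: [[0.961, -0.275, -0.001], [-0.275, -0.961, 0.001], [-0.001, -0.0, -1.0]]
force: [0.6, -0.9, 0.2]
opening: 0.324
grasp_force: 0.0
time_s: 1.77
position: [0.6088, -0.191, 0.3019]
tcp_rot: [[0.962, -0.274, -0.002], [-0.274, -0.962, 0.0], [-0.002, 0.0, -1.0]]
force: [-0.1, -0.7, -0.3]
opening: 0.004
grasp_force: 0.0
[ 0.60869336 -0.19139853  0.30218312] [[0.961, -0.275, -0.001], [-0.275, -0.961, 0.0], [-0.001, 0.0, -1.0]] [-0.77602865 -0.11060349 -0.39433496]
(25, -25) [331. 267.]
(25, -48) [369. 252.]
(-70, -48) [370. 368.]
(70, -48) [369. 192.]
(-92, 157) [ 68. 442.]
```

View pics/w1b.png

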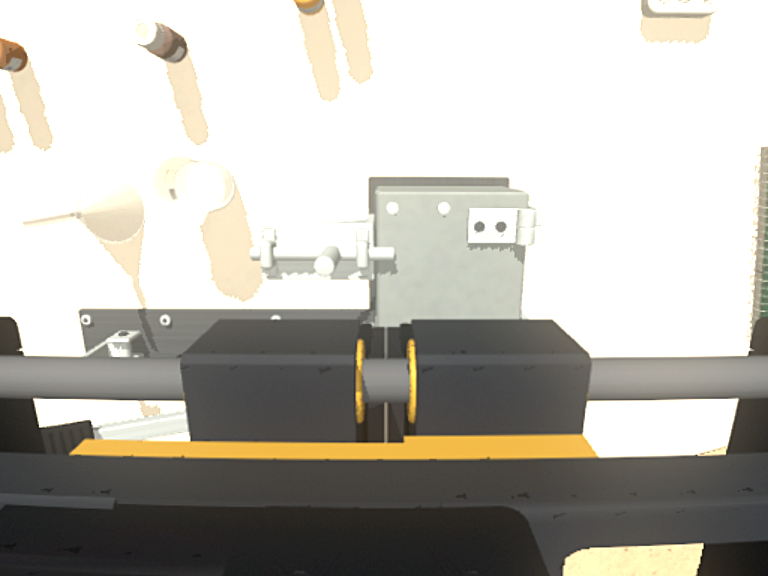

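The wrist view shows the knob top at about (323,267), close to the predicted (331,267), and the lid's +y edge at about x=374.

```bash
python3 - <<'E'
from h import *
d=np.load('store.npz');R,t=d['R'],d['t']
for n,o,z in[('knob',(323,267),.168),('lidc',(375,190),.115),('hingecorner',(526,190),.115)]:
    w=atz('w1.png',o[0]/1.5,o[1]/1.5,z);print(n,w.round(4),(R.T@(w[:2]-t)*1e3).round(1))
w=R@np.array([.025,-.062])+t;print('tcp start',w,R@[0,1])
E
```

```text
knob [ 0.6216 -0.1535  0.168 ] [ 25.3 -19.8]
lidc [ 0.6569 -0.1977  0.115 ] [ 71.2 -52.6]
hingecorner [ 0.6267 -0.3045  0.115 ] [  71.5 -163.6]
tcp start [ 0.60983892 -0.19404322] [0.27402163 0.96172353]
```

```bash
python3 -m inch '[[0,0,-4,0,0],[0,0,-8,0,0],[0,0,-12,0,0],[0,0,-15,0,0],[0,0,-15.7,0,0],[0,0,-15.7,0,0],[0.14,0.48,-15.7,0,0],[0.27,0.96,-15.7,0,0],[0.41,1.44,-15.7,0,0],[0.41,1.44,-15.7,0,0]]' && python3 -m inch '[[0.14,0.48,0,0,0],[0.27,0.96,0,0,0],[0.41,1.44,0,0,0],[0.55,1.92,0,0,0],[0.62,2.16,0,0,0],[0.69,2.4,0,0,0],[0.69,2.4,0,0,0]]'
```

```text
time_s: 2.65
position: [0.6153, -0.1756, 0.1478]
tcp_rot: [[0.962, -0.273, 0.004], [-0.273, -0.962, -0.001], [0.004, 0.0, -1.0]]
force: [0.5, 0.5, 0.1]
opening: 0.006
grasp_force: 0.0
time_s: 3.23
position: [0.6211, -0.1519, 0.1456]
tcp_rot: [[0.962, -0.274, 0.001], [-0.274, -0.962, 0.0], [0.0, -0.0, -1.0]]
force: [0.5, -0.6, 0.8]
opening: 0.003
grasp_force: 0.3
```

```bash
python3 -m inch '[[0.08,0.29,0,0,0],[0.16,0.58,0,0,0],[0.16,0.58,0,0,0],[0.16,0.58,0,0,0]]'; python3 -m inch '[[0.05,0.19,0,0,0],[0.1,0.38,0,0,0],[0.1,0.38,0,0,0],[0.1,0.38,0,0,0]]'
```

```text
time_s: 3.57
position: [0.6223, -0.1461, 0.1453]
tcp_rot: [[0.962, -0.274, -0.0], [-0.274, -0.962, 0.001], [-0.001, -0.001, -1.0]]
force: [1.0, -1.3, 0.6]
opening: 0.007
grasp_force: 0.3
time_s: 3.9
position: [0.6229, -0.1439, 0.1453]
tcp_rot: [[0.962, -0.274, -0.001], [-0.274, -0.962, -0.002], [-0.001, 0.002, -1.0]]
force: [-0.4, -4.2, -0.2]
opening: 0.002
grasp_force: 2.4
```

```bash
python3 -m inch '[[0.05,0.2,0,0,0],[0.1,0.4,0,0,0],[0.1,0.4,0,0,0]]'; python3 -m inch '[[-0.14,-0.5,0,0,0],[-0.4,-1.4,0,0,0],[-0.4,-1.4,4,0,0],[-0.4,-1.4,8,0,0],[-0.4,-1.4,12,0,0],[-0.4,-1.4,15.5,0,0],[-0.4,-1.4,15.5,0,0],[-0.4,-1.4,15.5,0,0]]'
python3 - <<'E'
from h import *
snap('wrist','w2.png')
a=cv2.imread('pics/w2.png');cv2.imwrite('pics/w2b.png',cv2.convertScaleAbs(cv2.resize(a,(768,576)),alpha=1.3))
E
```

```text
time_s: 4.15
position: [0.623, -0.1436, 0.1453]
tcp_rot: [[0.962, -0.273, -0.003], [-0.273, -0.962, -0.009], [-0.001, 0.009, -1.0]]
force: [-5.1, -13.9, -0.7]
opening: 0.008
grasp_force: 7.1
time_s: 4.82
position: [0.6215, -0.1526, 0.3035]
tcp_rot: [[0.962, -0.274, 0.006], [-0.274, -0.962, -0.001], [0.006, -0.001, -1.0]]
force: [-0.4, -0.3, -0.8]
opening: 0.005
grasp_force: 0.0
```

View pics/w2b.png

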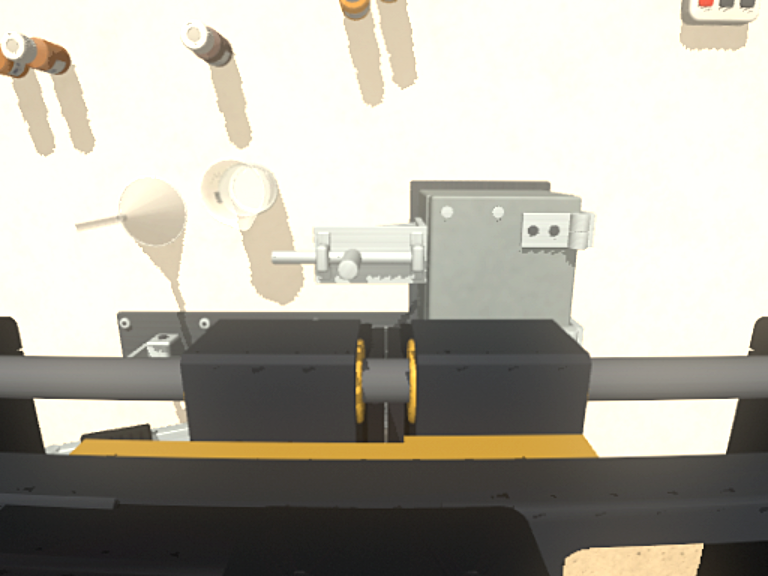

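The bolt is fully back: its tip at x≈424 is off the lid, whose edge is at x≈428. The pad's far edge shows at about (85..150, 432). I'll check the pad estimate against this view and the scene view.

```bash
python3 - <<'E'
from h import *
d=np.load('store.npz');R,t=d['R'],d['t']
p=np.array([.559,.048,.19]);print('scene',proj('s1.png',p)*800/512)
ux=np.array([*(R@[1,0]),0]);c,s=np.cos(.384),np.sin(.384);uy=np.array([*(R@[0,1]*c),s])
for a,b in((17,21),(17,-21),(21,17),(21,-17),(-17,-21),(-17,21)):
    q=p+ux*a/1e3+uy*b/1e3;print(a,b,(proj('w2.png',q)*1.5).round(),(proj('s1.png',q)*800/512).round())
tcp=np.array([.6215,-.1526]);tgt=p[:2]-R@[0,.004];print('shift cm',(tgt-tcp)*100)
print((R.T@(np.load('pics/w2.png.npz')['t'][:2]-t)))
E
```

```text
scene [422.45499017 259.67433594]
17 21 [ 87. 427.] [405. 254.]
17 -21 [156. 416.] [425. 257.]
21 17 [ 93. 420.] [405. 254.]
21 -17 [149. 412.] [421. 256.]
-17 -21 [162. 459.] [440. 265.]
-17 21 [ 96. 471.] [420. 262.]
shift cm [-6.35960865 19.67531059]
[ 0.09048302 -0.01937778]
```

```bash
python3 -m inch '[[-1.2,3.5,0,0,0],[-2.4,7,0,0,0],[-3.6,10.5,0,0,0],[-4.8,14,0,0,0],[-5.8,17.5,0,0,0],[-6.6,19.9,0,0,0],[-6.6,19.9,-3,0,0],[-6.6,19.9,-6,0,0],[-6.6,19.9,-8.5,0,0],[-6.6,19.9,-8.5,0,0]]'
python3 - <<'E'
from h import *
snap('wrist','w3.png');snap('scene','s3.png')
a=cv2.imread('pics/w3.png');b=cv2.imread('pics/s3.png')[90:260,200:400]
a=cv2.resize(a,(400,300));b=cv2.resize(b,(400,340))
m=np.zeros((340,800,3),np.uint8);m[:300,:400]=cv2.convertScaleAbs(a,alpha=1.4);m[:,400:]=b;cv2.imwrite('pics/m3.png',m)
E
```

```text
time_s: 5.7
position: [0.5484, 0.0474, 0.2086]
tcp_rot: [[0.962, -0.274, -0.016], [-0.274, -0.962, 0.002], [-0.016, 0.002, -1.0]]
force: [-0.4, 0.2, -0.8]
opening: 0.006
grasp_force: 0.0
```

View pics/m3.png

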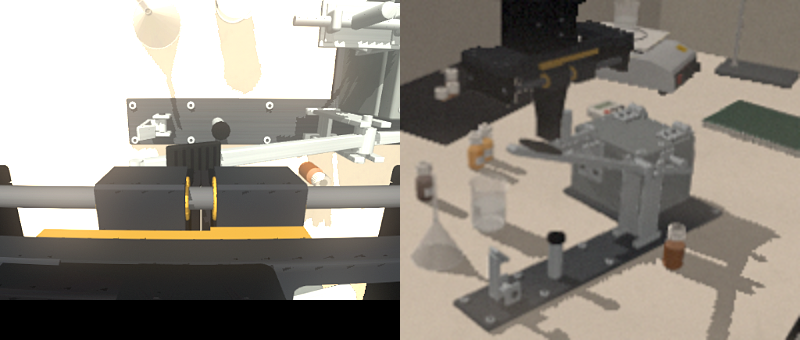

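The wrist view shows the pad's far edge from (167,150) to (222,143) and the fingers' centre at x≈200. The scene shows the fingertips just above and behind the pad, near (550,138). I'll check the lateral position numerically.

```bash
python3 - <<'E'
from h import *
s=readout.read_state();print(s['position'])
d=np.load('store.npz');R,t=d['R'],d['t']
ux=np.array([*(R@[1,0]),0])
T=np.array(s['position']);T[2]=.19
k=400/512
for a in(0,17,21): print(a,(proj('w3.png',T+ux*a/1e3)*k).round())
for (u,v,z) in((167,150,.198),(222,143,.182)):
    w=atz('w3.png',u/k,v/k,z);print(w.round(4),(R.T@(w[:2]-t)*1e3).round(1),(R.T@(w[:2]-T[:2])*1e3).round(1))
print('store TCP',R.T@(T[:2]-t)*1e3)
p=proj('s3.png',s['position']);print('tip in scene crop',(p-[200,90])*2+[400,0])
E
```

```text
[0.55274615 0.04656576 0.21354723]
0 [200. 168.]
17 [199. 146.]
21 [199. 141.]
[0.575  0.0648 0.198 ] [-79.4 177.4] [16.4 23.7]
[0.5648 0.0246 0.182 ] [-78.2 136. ] [ 17.6 -17.8]
store TCP [-95.83952753 153.75466573]
tip in scene crop [546.55871082 134.62612199]
```

```bash
python3 -m inch '[[0,0,-1,0,0],[0,0,-2,0,0],[0.05,0.2,-3,0,0],[0.15,0.5,-4,0,0],[0.25,0.85,-5,0,0],[0.3,1.1,-6,0,0],[0.35,1.25,-7,0,0],[0.38,1.35,-8,0,0],[0.4,1.4,-9,0,0],[0.4,1.4,-9,0,0]]'; python3 -m inch '[[0,0,-1,0,0],[0,0,-2,0,0],[-0.05,-0.1,-3,0,0],[-0.1,-0.2,-4,0,0],[-0.1,-0.2,-4.5,0,0],[-0.1,-0.3,-5,0,0],[-0.1,-0.3,-5,0,0]]'
```

```text
time_s: 6.63
position: [0.5604, 0.0609, 0.1258]
tcp_rot: [[0.961, -0.275, 0.004], [-0.275, -0.961, 0.001], [0.004, -0.003, -1.0]]
force: [1.5, 2.5, 4.8]
opening: 0.006
grasp_force: 2.5
time_s: 7.22
position: [0.5606, 0.0563, 0.0794]
tcp_rot: [[0.962, -0.274, 0.008], [-0.274, -0.962, -0.001], [0.008, -0.001, -1.0]]
force: [0.0, 0.3, 17.6]
opening: 0.004
grasp_force: 8.9
```

```bash
python3 -m inch '[[0,0,-0.4,0,0],[0,0,-0.8,0,0],[0,0,-0.8,0,0],[0,0,-0.8,0,0]]'
```

```text
time_s: 7.55
position: [0.5609, 0.0562, 0.0781]
tcp_rot: [[0.962, -0.273, 0.01], [-0.273, -0.962, -0.003], [0.011, -0.0, -1.0]]
force: [-12.2, 0.0, 62.2]
opening: 0.008
grasp_force: 29.7
```

The lever is hard on the buffer. I'll ease up and look.

```bash
python3 -m inch '[[0,0,0.8,0,0],[0,0,1.4,0,0],[0,0,1.8,0,0],[0,0,2.2,0,0],[0,0,2.6,0,0],[0,0,3,0,0],[0,0,3,0,0]]'
python3 - <<'E'
from h import *
snap('scene','s4.png')
b=cv2.imread('pics/s4.png')[90:260,200:400];cv2.imwrite('pics/s4b.png',cv2.resize(b,(700,595)))
E
```

```text
time_s: 8.13
position: [0.5575, 0.057, 0.0976]
tcp_rot: [[0.962, -0.274, -0.0], [-0.274, -0.962, -0.0], [-0.0, 0.0, -1.0]]
force: [0.6, 0.2, 0.2]
opening: 0.005
grasp_force: 0.0
```

View pics/s4b.png

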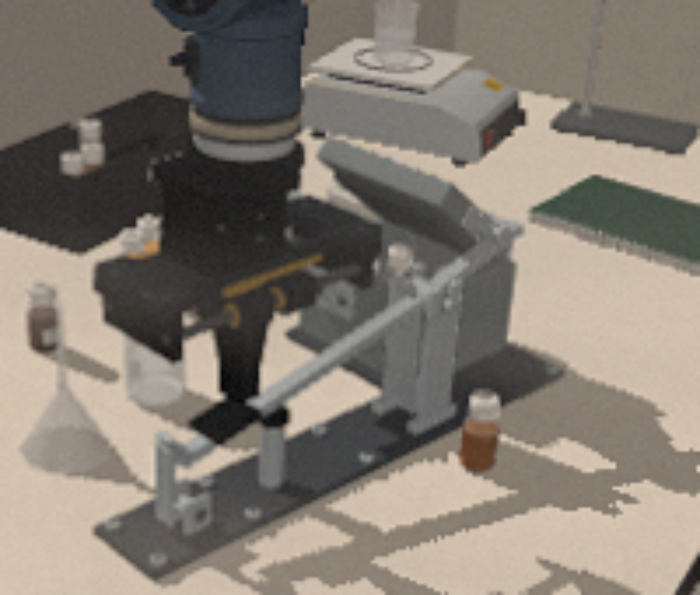

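The lever is down with the catch hooked over its end at about (170,445), the lid stands open, and the fingers carry no force. I'll move clear upwards and hand in.

```bash
python3 -m inch '[[0,0,2,0,0],[0,0,4,0,0],[0,0,7,0,0],[0,0,10,0,0],[0,0,13,0,0],[0,0,15,0,0],[0,0,15,0,0],[0,0,15,0,0],[0,0,15,0,0],[0,0,15,0,0]]'
python3 - <<'E'
from h import *
snap('scene','s5.png')
b=cv2.imread('pics/s5.png')[90:260,200:400];cv2.imwrite('pics/s5b.png',cv2.resize(b,(700,595)))
E
```

```text
time_s: 9.02
position: [0.5561, 0.0573, 0.2456]
tcp_rot: [[0.962, -0.274, -0.004], [-0.274, -0.962, 0.0], [-0.004, 0.001, -1.0]]
force: [0.5, -0.1, -0.5]
opening: 0.006
grasp_force: 0.0
```

View pics/s5b.png

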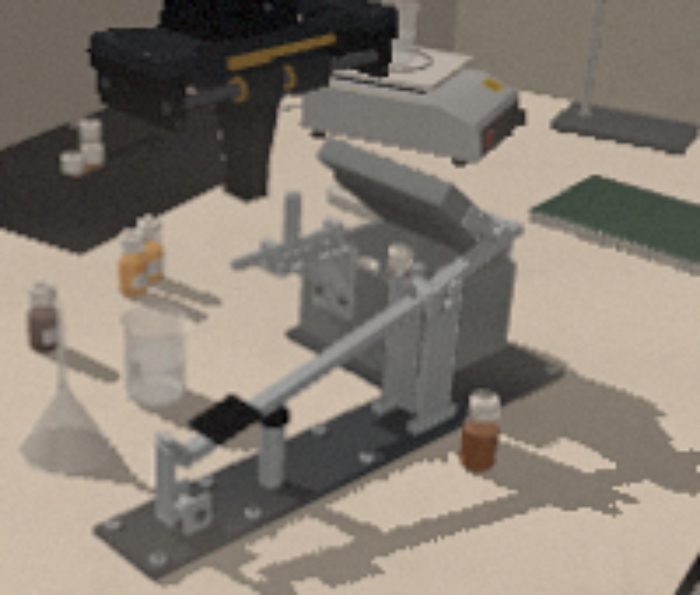

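The lid is open, the catch is over the lever's end, the bolt is back, and the beaker, vial and funnel are standing.

```bash
python3 -c "
from rig import bot;print(bot.hand_in())"
```

```text
the job is handed in; nothing more can be done
None
```

I handed the job in at about 9 s: the bolt is fully back, the catch holds the lever down with the lid open, and the beaker, vial and funnel look undisturbed in the last picture; no verdict came back, and the wrist force peaked at 62 N on the buffer.

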